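Reset the kiln controller through its hidden reset hole

TASK

The kiln controller has tripped: take the slim probe from the tool block and feel along the black rubber strip on the controller's sloping front until the tip drops into the hidden hole, then push the reset pin inside fully home. Afterwards put the probe back upright, fully down, in the block hole it came from and let go; leave the other tool, the clay birds and the jar where they stand.

Things in the scene. Friction and masses are not known exactly. Their poses are not given: they have to be found in the camera images.
- console: Grey kiln controller, fixed, 190 deep (x), 290 wide (y), 142 mm high. Origin: centre of its underside; its front faces its own -x (the robot), z up. The front slopes 35 degrees from level, from height 50 at x = -95 to 142 at x = +36 mm; flat top behind. Outward normal of the slope in this frame: (-0.574, 0, 0.819). Screws, display and keys are flat.
- strip (a point): Centre of the black rubber strip, on the slope's surface, at (-29.7, 0, 95.9) mm in the console's frame (same axes). Strip 120 mm long (along console y), 16 mm wide, slit, limp, flush: no resistance. Under it is rigid panel but for one hole on its centre line, up to 40 mm either side of its centre, elsewhere each time; 13 mm along the strip, 14 mm across, square to the slope.
- reset_pin (a joint): Reset pin in the hidden hole, its face 20 mm below the slope's surface: 0 = tripped (out), 0.008 m = fully home (probe tip then 28 mm below the surface). Pushed square into the slope against about 4 N of friction; stays where left (no spring). The probe must be within about 10 degrees of square to the slope to go in.
- flag (a joint): Steel indicator pin, 10 mm in diameter, on the middle of the console's flat top: 0 = level with the top; it rises by twice the reset pin's travel, to 0.016 m when the reset pin is fully home. Not to be handled.
- block: Wooden tool block, fixed, 70 mm (x) by 150 mm (y) by 75 mm high. Origin: centre of its underside. Two round holes 17 mm in diameter, 70 mm deep, with a 3 mm chamfer, at y = -42 and y = +42 mm; each holds one tool upright, and which tool is in which hole changes.
- probe: Slim probe, about 70 g. Origin at the tip of the stem, z along it towards the handle. Round steel stem 8 mm in diameter with a round end, from z = 0 to 66 mm; brass collar 26 mm in diameter, z = 66 to 72 mm, which rests on the block's top when the probe is stowed (tip then 9 mm above the table); square wooden handle 16 x 16 mm (faces square to x and y), z = 72 to 172 mm.
- probe_tip (a point): The tip of the probe's stem (the probe's origin).
- tamper: The other tool in the block: round handle 22 mm in diameter with a ball 34 mm in diameter on top, 167 mm long, stem 14 mm thick (too thick for the reset hole). Origin at the foot of its stem. Leave alone.
- bird_tall: Clay bird on a foot 70 x 40 mm, about 126 mm high, loose. Origin: centre of its underside. Leave alone.
- bird_short: Clay bird on a foot 70 x 40 mm, about 104 mm high, loose. Origin: centre of its underside. Leave alone.
- jar: Amber glass jar, 60 mm in diameter, 75 mm high, loose. Origin: centre of its underside. Leave alone.

How it is judged:
On the way:
1. the reset pin is pushed fully home with the probe (value of joint reset_pin above 0.0065 m and distance between probe_tip and strip below 0.065 m), for 0.1 s.
At the end, for the whole second after the job is handed in: The reset pin is at least 6.5 mm in (of 8 mm), and the probe stands at rest in the block hole it came from: tip within 12 mm of where it started and at most 14 mm above the table (9 mm when fully down), upright within 0.12 rad (value of joint reset_pin above 0.0065 m and distance of probe from where it was at the start of the episode below 0.012 m and height (world z) of probe_tip below 0.014 m and angle between probe's own z axis and vertical below 0.12 rad and linear speed of probe below 0.02 m/s); the robot touches nothing.
It fails at once if the other tool is disturbed (moved over 25 mm) (distance of tamper from where it was at the start of the episode above 0.025 m).
It fails at once if a bird is moved over 25 mm or tipped (distance of any of bird_tall, bird_short from where it was at the start of the episode above 0.025 m or angle between any of bird_tall, bird_short's own z axis and vertical above 0.5 rad).
It fails at once if the jar is moved over 25 mm or tipped (distance of jar from where it was at the start of the episode above 0.025 m or angle between jar's own z axis and vertical above 0.5 rad).
It also fails if it takes over 67 s, if anything falls off the work surface, if the arm or the gripper's body presses on something with over 40 N, if the wrist force passes 120 N, or if a joint passes its speed limit or range.

ROBOT

A 6-joint arm with a two-finger parallel gripper is mounted at the origin on the work surface. World frame = base frame: x ahead of the robot, y to its left, z up, the work surface at z = 0. Lengths are in m, angles in rad, forces in N, time in s.
With the tool pointing down it reaches from about 0.35 to 0.775 m from the base axis. Payload 5.5 kg.
Tool frame: the origin (TCP) lies between the finger pads; the fingertips stand 17 mm ahead of it and the grasp point (between the pads) lies 2 mm behind it; z points along the fingers, y is the line along which they close (so a half turn about z gives the same grasp; the last joint's range is limited). The gripper opens to 85 mm and grips with 20 to 120 N. Pads are 22 mm wide; open, the fingers measure 114 mm over their backs; the gripper's body (76 mm by 85 mm) begins 54 mm behind the grasp point. The pads swing forward as they close: fully open they stand 13 mm farther back than shut.
Start: joints at [1.119, 0.313, 0.046, 1.304, 0, 1.431], TCP at [0.176, 0.547, 0.248] pointing down, gripper open.
Joint ranges: [-2.76, 2.76], [-0.86, 1.69], [-1.03, 1.26], [-2.2, 2.34], [-1.47, 1.5], [-3.14, 3.14]. Speed limits (rad/s): [2.57, 2.57, 3.14, 3.14, 3.14, 3.14].

INTERFACE

Orientations are given as a unit quaternion [w, x, y, z].
In Python, from plant import robot, vision gives the robot as it stands.
- The arm moves only by the tool move_arm, never from a script. Its argument "steps" is a list of rows, each an object with "hand": the finger opening in mm, from 0 to 85.4; "dp": the shift along the world's x, y, z in mm, a list of three; "rotation": the turn, a rotation vector about the world's x, y, z in rad, a list of three. A call has 1 to 5 rows; each row shifts and turns the commanded pose from where the row before left it; what a row does not reach is not made up. A row lasts 1/12 s, in which the tool goes at most 41.7 mm and 7.16 degrees, less where a joint would pass 70% of its speed; a pose out of reach is approached as far as the arm can. A call with a gripper value outside its range is refused whole. The fingers move at their own pace and stop on an object; "force" is the grip in N (left out, the last holds). Time passes only in rows, so rows that do not move let the fingers close. It gives the time, the measured TCP pose, the force, the opening and the grip force at its end, in the units of the state.
- robot.state(): the state, without advancing time (a new reading comes with each control period).
- vision.snapshot(name): name is "scene" or "side" or "wrist"; returns a dict with "img" (420x560x3 uint8, red, green, blue), "z_map" (420x560 float32, m along the optical axis (not along the pixel's ray), 0 where there is no reading), "fx", "fy", "cx", "cy" (pixels), "k1" (the pictures are not rectified: a ray, as slopes to the right and down, at radius r is drawn at 1 + k1 r^2 times it, then the intrinsics apply), "R" (3x3) and "t" (3): a world point X has camera coordinates R X + t. Camera axes: x right, y down, z forward; pixel columns grow to the right and rows downward; lengths in m; the calibration is good to about 2 mm. A picture is of the moment at which its call begins.
- robot.hand_in(): hands the job in; it is judged then, once.
The state is a dict: "clock": time; "q": joint angles; "qd": joint speeds; "tau": joint torques, N m; "position": TCP position; "tcp_rot": TCP orientation; "ft_force": force on the tool from outside, world axes, zero at the start; "ft_torque": the same for the moment, N m; "finger_gap": finger opening in m; "grip_force": force on a finger pad.
Only numpy, scipy, OpenCV 4.12 (cv2) and the standard library are available. Lean on these libraries where they do the work, as an engineer would, in place of code of your own. Each camera call takes 0.05 s, during which the arm holds its last target. There are 200 camera calls.

## Working session

There is one attempt and no reset: what is moved stays moved. The work goes in short steps, Python scripts to look and compute and a tool call to move; the robot and the scene stay as the last step left them, time stands still between calls to the robot, and variables do not carry over. Pictures are saved under pics/ and viewed, at most 10 in all, crops included, and the job is handed in when it is done.

Besides the shell and the picture viewer there is one more tool, called after "Request:" as a command line: name --argument value ..., lists and objects as JSON in quotes. move_arm: Moves the arm, as the interface text tells. Its arguments: {"type":"object","properties":{"steps":{"type":"array","items":{"type":"object","properties":{"hand":{"type":"number"},"dp":{"type":"array","items":{"type":"number"}},"rotation":{"type":"array","items":{"type":"number"}}}}},"force":{"type":"number"}},"required":["steps"]}

```bash
ls; mkdir -p pics; cat > h.py <<'E'
import numpy as np, cv2
from plant import robot, vision
def cloud(s):
    h,w=s["z_map"].shape
    v,u=np.mgrid[0:h,0:w].astype(float)
    xd=(u-s["cx"])/s["fx"]; yd=(v-s["cy"])/s["fy"]
    x,y=xd.copy(),yd.copy()
    for _ in range(15):
        f=1+s["k1"]*(x*x+y*y); x,y=xd/f,yd/f
    z=s["z_map"]; P=np.stack([x*z,y*z,z],-1)
    W=(P-np.array(s["t"]))@np.array(s["R"])
    W[z<=0]=np.nan
    return W
def save(n,img): cv2.imwrite(f"pics/{n}.png",img[...,::-1])
E
python3 - <<'E'
from h import *
print(robot.state())
for n in("scene","side"):
    s=vision.snapshot(n); np.savez(n,**s); save(n,s["img"])
    print(n,s["fx"],s["k1"],-np.array(s["R"]).T@s["t"])
a=np.load("scene.npz")["img"];b=np.load("side.npz")["img"]
E
```

```text
pics
{'clock': 0.0, 'q': array([1.11940260e+00, 3.14030405e-01, 4.49776227e-02, 1.30361065e+00,
       1.66797154e-05, 1.43119743e+00]), 'qd': array([-5.94724007e-04,  1.84021152e-03,  3.29613193e-04, -2.86315276e-04,
        2.82049049e-05, -7.28256139e-04]), 'tau': array([ 7.99222516e-05, -4.80630577e+01,  2.98533279e+01,  1.92186580e-02,
        3.46472495e-05,  3.96223982e-06]), 'position': array([0.17618194, 0.54683469, 0.24739123]), 'tcp_rot': array([-2.79842783e-04,  1.55266636e-01,  9.87872158e-01, -8.90662178e-04]), 'ft_force': array([ 0.62429446, -0.4427637 , -0.76523994]), 'ft_torque': array([-0.02569376,  0.02661808,  0.02724416]), 'grip_force': 0.0, 'finger_gap': 0.08524450880275573}
scene 538.7705373104222 0.009154471314290069 [ 0.34813014 -0.6341262   1.11212535]
side 498.5392354636273 -0.04210859449191841 [-0.1551147  -0.79711522  1.09733908]
```

View pics/scene.png

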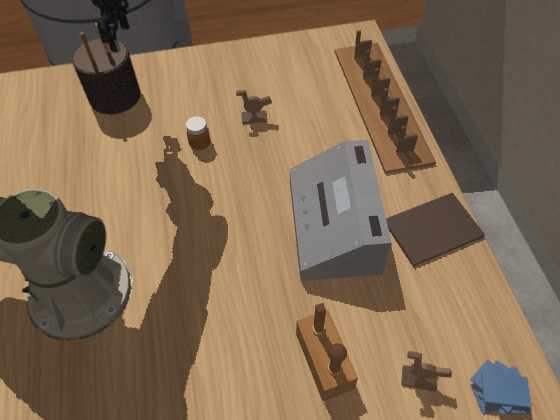

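View pics/side.png

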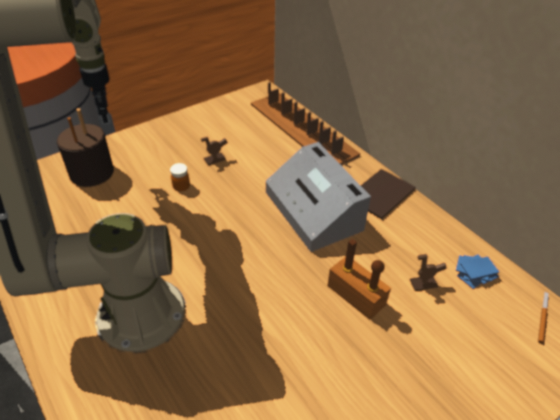

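Scene view: the robot base is left. The block is at about (327,355), with the square-handled probe at (320,318) and the ball-topped tamper at (337,355). The black strip is at (323,203) on the console, with a bird and the jar at the top and a bird at (425,372). The side view agrees. Next I measure.

```bash
cat > m.py <<'E'
from h import *
for n in("scene","side"):
    s=dict(np.load(n+".npz")); W=cloud(s); img=s["img"].astype(int); z=W[...,2]
    box={"scene":(280,130,400,290),"side":(260,135,375,255)}[n]
    m=np.zeros(z.shape,bool); m[box[1]:box[3],box[0]:box[2]]=1
    # slope: local normals via plane fit RANSAC-lite: points z .055-.138
    grey=(img.max(-1)-img.min(-1)<30)
    P=W[m&(z>.06)&(z<.132)&grey]; best=None
    rng=np.random.default_rng(0)
    for _ in range(500):
        a,b,c=P[rng.choice(len(P),3,0)]; q=np.cross(b-a,c-a); l=np.linalg.norm(q)
        if l<1e-5: continue
        q/=l; q*=np.sign(q[2]); 
        if abs(q[2]-.819)>.06: continue
        k=abs((P-a)@q)<.003
        if best is None or k.sum()>best.sum(): best=k
    Q=P[best]; c=Q.mean(0); nn=np.linalg.svd(Q-c,full_matrices=False)[2][2]; nn*=np.sign(nn[2])
    yaw=np.arctan2(-nn[1],-nn[0]); print(n,"slope n",nn,"N",len(Q),"yaw",yaw)
    on=m&(abs((W-c)@nn)<.006)&(z>.07)&(z<.125)
    d=(on&(img.max(-1)<60)).astype(np.uint8)
    nl,lab,st,ce=cv2.connectedComponentsWithStats(d)
    for i in range(1,nl):
        if st[i,4]>30:
            R=W[lab==i]; cc=np.nanmean(R,0); ax=np.linalg.svd(R-cc,full_matrices=False)[2][0]
            pr=(R-cc)@ax; print(" dark",ce[i],st[i,4],"c",cc,"axis",ax,"ends",cc+ax*pr.min(),cc+ax*pr.max(),"len",np.ptp(pr))
    T=W[m&(z>.136)&(z<.148)]; print(" top z",np.median(T[:,2]),len(T),T.mean(0))
    box={"scene":(290,300,360,400),"side":(325,235,395,320)}[n]
    m=np.zeros(z.shape,bool); m[box[1]:box[3],box[0]:box[2]]=1
    B=W[m&(abs(z-.075)<.005)]; r=cv2.minAreaRect((B[:,:2]*1000).astype(np.float32)); print(" block top",r,len(B),np.median(B[:,2]))
    print(cv2.boxPoints(r))
    hi=(m&(z>.10)).astype(np.uint8); nl,lab,st,ce=cv2.connectedComponentsWithStats(hi)
    for i in range(1,nl):
        if st[i,4]>20:
            R=W[lab==i]; print(" tool",ce[i],st[i,4],"mean",R.mean(0),"zmax",R[:,2].max())
            U=R[R[:,2]>R[:,2].max()-.004]; print("  top",U.mean(0),len(U),np.ptp(U,0))
E
python3 m.py
```

```text
scene slope n [-0.56492267  0.07525534  0.82170494] N 4503 yaw -0.1324338135507269
 top z 0.14115412182184126 3175 [0.66418092 0.02413001 0.14109935]
 block top ((498.1449279785156, -278.9869689941406), (71.04191589355469, 151.85214233398438), 7.831934452056885) 1989 0.07469623233258328
[[ 452.609   -208.6095 ]
 [ 473.30157 -359.04517]
 [ 543.68085 -349.36444]
 [ 522.9883  -198.92877]]
 tool [319.34285714 315.36326531] 245 mean [ 0.4910342  -0.24172259  0.15234824] zmax 0.18330461391169994
  top [ 0.49218176 -0.23764502  0.18116829] 57 [0.01609646 0.01606189 0.00395851]
 tool [336.78393352 355.        ] 361 mean [ 0.50176773 -0.32507544  0.15889031] zmax 0.17926127146602278
  top [ 0.50226517 -0.32278067  0.17651512] 27 [0.01598204 0.01580664 0.00398961]
side slope n [-0.56941289  0.0754074   0.81858579] N 2378 yaw -0.13166395330943914
 dark [306.51388889 191.31944444] 72 c [0.57466339 0.04881768 0.09813628] axis [-0.13559464 -0.990757    0.00382887] ends [0.58218364 0.10376637 0.09792392] [ 0.56745082 -0.00388278  0.09833994] len 0.10865343598250526
 top z 0.14377508070565798 1559 [0.65737536 0.02502346 0.14326432]
 block top ((498.0426330566406, -276.5168762207031), (75.72412872314453, 153.3748321533203), 7.5407490730285645) 1009 0.07631897368119113
[[ 450.4442  -205.46136]
 [ 470.57178 -357.50977]
 [ 545.64105 -347.5724 ]
 [ 525.5135  -195.52399]]
 tool [350.24528302 251.97641509] 212 mean [ 0.48884005 -0.23743063  0.14739839] zmax 0.18563258564106744
  top [ 0.49186255 -0.23562899  0.18339649] 27 [0.01629659 0.01497191 0.00393856]
 tool [376.23396226 271.20754717] 265 mean [ 0.49788601 -0.32224351  0.15031896] zmax 0.1794353245204688
  top [ 0.50295254 -0.3189955   0.17722461] 28 [0.01835009 0.01769277 0.00371163]
```

Request:
move_arm --steps '[{"hand": 60,"dp": [22,-31.5,8],"rotation": [0,0,0]},{"hand": 60,"dp": [22,-31.5,8],"rotation": [0,0,0]},{"hand": 60,"dp": [22,-31.5,8],"rotation": [0,0,0]},{"hand": 60,"dp": [22,-31.5,8],"rotation": [0,0,0.05]},{"hand": 60,"dp": [22,-31.5,8],"rotation": [0,0,0.05]}]' --force 60

```text
clock: 0.52
position: [0.2867, 0.3882, 0.2882]
tcp_rot: [-0.0, 0.104, 0.995, -0.0]
ft_force: [0.4, 0.6, -0.4]
finger_gap: 0.0604
grip_force: 0.0
```

```bash
python3 - <<'E'
from h import *
print(robot.state()["q"])
for n in("scene","side"):
    s=dict(np.load(n+".npz")); W=cloud(s); z=W[...,2]
    # console footprint: rect of all console points above .03, and strip dark with looser threshold
    box={"scene":(285,135,400,285),"side":(260,135,372,252)}[n]
    m=np.zeros(z.shape,bool); m[box[1]:box[3],box[0]:box[2]]=1
    r=cv2.minAreaRect((W[m&(z>.045)&(z<.15)][:,:2]*1000).astype(np.float32)); print(n,"console rect",r)
    sb={"scene":(312,178,334,228),"side":(292,175,322,207)}[n]
    g=s["img"][sb[1]:sb[3],sb[0]:sb[2]].max(-1); Ws=W[sb[1]:sb[3],sb[0]:sb[2]]
    k=g<np.percentile(g,60)*.6; nl,lab,st,ce=cv2.connectedComponentsWithStats(k.astype(np.uint8))
    i=1+st[1:,4].argmax(); print(" strip",cv2.minAreaRect((Ws[lab==i][:,:2]*1000).astype(np.float32)),np.median(Ws[lab==i],0),st[i,4])
E
```

```text
[ 7.68140191e-01  1.24774468e-01 -9.67881502e-02  1.35002993e+00
 -4.80546558e-05  9.76738463e-01]
scene console rect ((659.1849975585938, 64.36105346679688), (353.90277099609375, 291.67901611328125), 82.27088165283203)
 strip ((575.7552490234375, 48.355751037597656), (118.72905731201172, 12.605032920837402), 82.726318359375) [0.57569435 0.04528821 0.09579168] 247
side console rect ((614.5778198242188, 63.17449951171875), (641.4954223632812, 287.8199768066406), 59.57574462890625)
 strip ((574.9867553710938, 51.870628356933594), (120.87287139892578, 13.702940940856934), 81.69715118408203) [0.57460113 0.04777888 0.09841486] 140
```

Request:
move_arm --steps '[{"hand": 50,"dp": [22,-31.5,3],"rotation": [0,0,0.07]},{"hand": 50,"dp": [22,-31.5,3],"rotation": [0,0,0.07]},{"hand": 50,"dp": [22,-31.5,3],"rotation": [0,0,0.07]},{"hand": 50,"dp": [22,-31.5,3],"rotation": [0,0,0.07]},{"hand": 50,"dp": [22,-31.5,3],"rotation": [0,0,0.07]}]'

```text
clock: 0.93
position: [0.3969, 0.2305, 0.3033]
tcp_rot: [-0.0, -0.071, 0.997, 0.0]
ft_force: [0.8, 1.4, 0.4]
finger_gap: 0.05
grip_force: 0.0
```

Request:
move_arm --steps '[{"hand": 50,"dp": [22,-34,0],"rotation": [0,0,0]},{"hand": 50,"dp": [6,-38.5,0],"rotation": [0,0,0]},{"hand": 50,"dp": [6,-38.5,0],"rotation": [0,0,0]},{"hand": 50,"dp": [6,-38.5,0],"rotation": [0,0,0]},{"hand": 50,"dp": [6,-38.5,0],"rotation": [0,0,0]}]'

```text
clock: 1.35
position: [0.4421, 0.0425, 0.303]
tcp_rot: [-0.0, -0.069, 0.998, 0.0]
ft_force: [2.3, -0.1, 0.0]
finger_gap: 0.05
grip_force: 0.0
```

Request:
move_arm --steps '[{"hand": 50,"dp": [6,-38.5,0],"rotation": [0,0,0]},{"hand": 50,"dp": [6,-38.5,0],"rotation": [0,0,0]},{"hand": 50,"dp": [6,-38.5,0],"rotation": [0,0,0]},{"hand": 50,"dp": [6,-38.5,0],"rotation": [0,0,0]},{"hand": 50,"dp": [6,-38.5,0],"rotation": [0,0,0]}]'

```text
clock: 1.77
position: [0.472, -0.1501, 0.3031]
tcp_rot: [-0.0, -0.069, 0.998, 0.0]
ft_force: [0.0, 0.7, -0.3]
finger_gap: 0.0503
grip_force: 0.0
```

```bash
python3 - <<'E'
from h import *
s=vision.snapshot("wrist"); np.savez("wrist1",**s); save("wrist1",s["img"])
st=robot.state(); print(st["position"],st["tcp_rot"],st["q"],-np.array(s["R"]).T@s["t"])
E
```

```text
[ 0.47366886 -0.15655188  0.30232789] [ 2.00360363e-05 -6.63692843e-02  9.97792916e-01 -2.10114717e-03] [-0.47820972  0.15266473 -0.02983897  1.38608114 -0.00357355 -0.61105018] [ 0.3984825  -0.16083083  0.42860957]
```

View pics/wrist1.png

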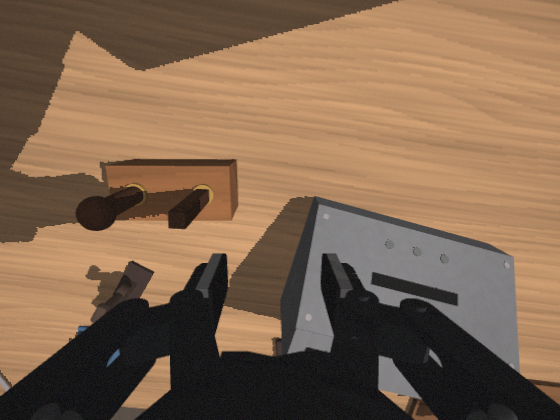

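Wrist view: the block is at about (170,190). The probe's square handle has its top at (183,213), roughly aligned with the block, and the tamper ball is at (96,213). The strip at (414,288) is fully visible.

```bash
python3 - <<'E'
from h import *
s=dict(np.load("wrist1.npz")); W=cloud(s); z=W[...,2]; img=s["img"]
m=np.zeros(z.shape,bool); m[175:240,145:225]=1
U=W[m&(z>.176)]; print("top z",np.median(U[:,2]),len(U)); print(cv2.minAreaRect((U[:,:2]*1000).astype(np.float32)))
for a in(.1,.12,.14,.16):
    V=W[m&(abs(z-a)<.004)]; print(a,V.mean(0),len(V), cv2.minAreaRect((V[:,:2]*1000).astype(np.float32)))
m2=np.zeros(z.shape,bool); m2[150:225,95:245]=1
B=W[m2&(abs(z-.075)<.004)]; print("block",cv2.minAreaRect((B[:,:2]*1000).astype(np.float32)),np.median(B[:,2]))
sb=(360,262,470,315); g=img[sb[1]:sb[3],sb[0]:sb[2]].max(-1); Ws=W[sb[1]:sb[3],sb[0]:sb[2]]
nl,lab,st,ce=cv2.connectedComponentsWithStats((g<np.percentile(g,60)*.6).astype(np.uint8)); i=1+st[1:,4].argmax()
k=lab==i; print("strip",cv2.minAreaRect((Ws[k][:,:2]*1000).astype(np.float32)),np.nanmedian(Ws[k],0))
E
```

```text
top z 0.18092239071601998 335
((491.654296875, -237.0660858154297), (16.149019241333008, 15.959607124328613), 4.507829189300537)
0.1 [ 0.48650196 -0.23515195  0.10006297] 37 ((487.6173095703125, -233.6260223388672), (21.113040924072266, 10.416708946228027), 47.83608627319336)
0.12 [ 0.48716913 -0.23402631  0.1204507 ] 45 ((487.8398132324219, -233.57461547851562), (21.36206817626953, 10.333909034729004), 46.83206558227539)
0.14 [ 0.48733796 -0.23393361  0.13956085] 59 ((487.5766906738281, -233.77410888671875), (20.817609786987305, 10.112947463989258), 48.74851989746094)
0.16 [ 0.48760983 -0.2336221   0.15988134] 69 ((487.3403015136719, -233.87298583984375), (21.339021682739258, 10.165582656860352), 50.336219787597656)
block ((497.5583801269531, -279.0796813964844), (70.57064056396484, 149.60675048828125), 7.787382125854492) 0.0751606900096757
strip ((454.97283935546875, -109.12689971923828), (8.828064918518066, 28.11852264404297), 10.849096298217773) [ 0.4539679  -0.10814133  0.33893344]
```

Request:
move_arm --steps '[{"hand": 50,"dp": [6,-28,0],"rotation": [0,0,-0.05]},{"hand": 50,"dp": [6,-28,0],"rotation": [0,0,0]},{"hand": 50,"dp": [6,-28,0],"rotation": [0,0,0]},{"hand": 50,"dp": [0,0,0],"rotation": [0,0,0]},{"hand": 50,"dp": [0,0,0],"rotation": [0,0,0]}]'

```text
clock: 2.23
position: [0.4902, -0.2331, 0.3023]
tcp_rot: [-0.001, -0.043, 0.999, 0.001]
ft_force: [-0.2, 0.7, -0.4]
finger_gap: 0.0501
grip_force: 0.0
```

```bash
python3 - <<'E'
from h import *
st=robot.state(); print(st["position"],st["tcp_rot"])
s=dict(np.load("wrist1.npz")); W=cloud(s); img=s["img"]
sb=(365,268,462,308); g=img[sb[1]:sb[3],sb[0]:sb[2]].max(-1); Ws=W[sb[1]:sb[3],sb[0]:sb[2]]
nl,lab,st,ce=cv2.connectedComponentsWithStats(((g<60)&(Ws[...,2]<.12)).astype(np.uint8)); i=1+st[1:,4].argmax()
k=lab==i; print("strip",cv2.minAreaRect((Ws[k][:,:2]*1000).astype(np.float32)),np.nanmedian(Ws[k],0),k.sum())
E
```

```text
[ 0.49020034 -0.23312309  0.30226729] [-7.39665747e-04 -4.29065127e-02  9.99078577e-01  6.93671447e-04]
strip ((575.0647583007812, 47.191280364990234), (117.6854019165039, 13.23043155670166), 81.90664672851562) [0.57505142 0.04540819 0.09610106] 992
```

Request:
move_arm --steps '[{"hand": 50,"dp": [1.5,-4,-20],"rotation": [0,0,0]},{"hand": 50,"dp": [0,0,-40],"rotation": [0,0,0]},{"hand": 50,"dp": [0,0,-40],"rotation": [0,0,0]},{"hand": 50,"dp": [0,0,-40],"rotation": [0,0,0]},{"hand": 50,"dp": [0,0,-10],"rotation": [0,0,0]}]'

```text
clock: 2.65
position: [0.4881, -0.2323, 0.1473]
tcp_rot: [-0.004, -0.045, 0.999, 0.003]
ft_force: [-0.6, 0.0, -0.8]
finger_gap: 0.0497
grip_force: 0.0
```

Request:
move_arm --steps '[{"hand": 10,"dp": [0,0,0],"rotation": [0,0,0]},{"hand": 5,"dp": [0,0,0],"rotation": [0,0,0]},{"hand": 5,"dp": [0,0,0],"rotation": [0,0,0]},{"hand": 5,"dp": [0,0,0],"rotation": [0,0,0]},{"hand": 5,"dp": [0,0,0],"rotation": [0,0,0]}]' --force 60

```text
clock: 3.07
position: [0.4935, -0.237, 0.156]
tcp_rot: [0.002, -0.044, 0.999, -0.001]
ft_force: [0.0, 0.1, 5.3]
finger_gap: 0.0151
grip_force: 60.2
```

Request:
move_arm --steps '[{"hand": 5,"dp": [0,0,0],"rotation": [0,0,0]},{"hand": 5,"dp": [0,0,0],"rotation": [0,0,0]}]'

```text
clock: 3.23
position: [0.4934, -0.237, 0.156]
tcp_rot: [0.002, -0.044, 0.999, -0.001]
ft_force: [0.3, 0.8, 6.4]
finger_gap: 0.0151
grip_force: 60.4
```

```bash
python3 - <<'E'
from h import *
s=vision.snapshot("scene"); save("sc2",cv2.resize(s["img"][250:400,270:400],None,fx=4,fy=4)); st=robot.state(); print(st)
E
```

```text
{'clock': 3.2833, 'q': array([-5.94783906e-01,  3.01267716e-01, -2.01604432e-01,  1.06300244e+00,
        5.02380121e-04, -6.83025985e-01]), 'qd': array([ 0.00175692,  0.0018496 ,  0.00232343,  0.00011587,  0.00075093,
       -0.00134672]), 'tau': array([-3.49090705e-01, -4.19446850e+01,  2.58010894e+01, -2.79583130e-01,
       -2.14714701e-01,  9.17585450e-03]), 'position': array([ 0.4934478 , -0.23706197,  0.15601321]), 'tcp_rot': array([ 0.00212525, -0.04410721,  0.99902374, -0.00126581]), 'ft_force': array([0.07929795, 1.14057387, 6.57690201]), 'ft_torque': array([0.25992076, 0.00931261, 0.0294978 ]), 'grip_force': 60.43714642524719, 'finger_gap': 0.015266578828479383}
```

View pics/sc2.png

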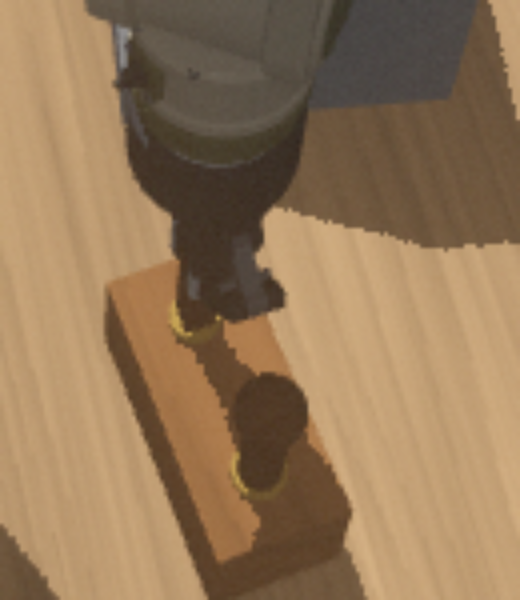

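The probe is gripped over its block hole and the tamper is untouched. Lifting now.

Request:
move_arm --steps '[{"hand": 5,"dp": [0,0,15],"rotation": [0,0,0]},{"hand": 5,"dp": [0,0,30],"rotation": [0,0,0]},{"hand": 5,"dp": [0,0,38],"rotation": [0,0,0]},{"hand": 5,"dp": [0,0,38],"rotation": [0,0,0]},{"hand": 5,"dp": [0,0,34],"rotation": [0,0,0]}]' --force 80

```text
clock: 3.7
position: [0.4919, -0.2363, 0.3116]
tcp_rot: [0.001, -0.044, 0.999, -0.001]
ft_force: [0.4, -0.9, 0.2]
finger_gap: 0.015
grip_force: 77.9
```

Request:
move_arm --steps '[{"hand": 5,"dp": [-2,20,0],"rotation": [0,0,-0.11]},{"hand": 5,"dp": [-2,36,0],"rotation": [0,0,-0.11]},{"hand": 5,"dp": [-2,36,0],"rotation": [-0.0134,-0.101,0]},{"hand": 5,"dp": [-3,36,0],"rotation": [-0.0134,-0.101,0]},{"hand": 5,"dp": [-3,36,0],"rotation": [-0.0134,-0.101,0]}]'

```text
clock: 4.12
position: [0.4805, -0.0712, 0.3092]
tcp_rot: [0.155, 0.065, 0.986, -0.01]
ft_force: [1.4, 0.7, 0.4]
finger_gap: 0.015
grip_force: 78.1
```

Request:
move_arm --steps '[{"hand": 5,"dp": [-3,36,0],"rotation": [-0.0134,-0.101,0]},{"hand": 5,"dp": [-3,36,0],"rotation": [-0.0134,-0.101,0]},{"hand": 5,"dp": [-1,20,0],"rotation": [-0.0134,-0.101,0]},{"hand": 5,"dp": [0,0,0],"rotation": [0,0,0]},{"hand": 5,"dp": [0,0,0],"rotation": [0,0,0]}]'

```text
clock: 4.53
position: [0.4701, 0.0216, 0.3073]
tcp_rot: [0.3, 0.061, 0.952, -0.019]
ft_force: [1.2, -1.5, -0.6]
finger_gap: 0.0148
grip_force: 78.3
```

```bash
cat >> h.py <<'E'
from scipy.spatial.transform import Rotation as Ro
def rot(q): return Ro.from_quat([q[1],q[2],q[3],q[0]])
S=np.array([575.3,48,96.]); N=np.array([-.569,.0755,.819]); N/=np.linalg.norm(N); Ey=np.array([.1316,.9913,0])
Zt=-N; Xt=np.cross(Ey,Zt); RT=Ro.from_matrix(np.stack([Xt,Ey,Zt],1))
def where(L=147.):
    st=robot.state(); p=st["position"]*1000; R=rot(st["tcp_rot"]); tip=p+L*R.as_matrix()[:,2]
    d=tip-S; print("tcp",p.round(1),"q",st["q"].round(2),"tip",tip.round(1),"along %.1f across %.1f height %.1f"%(d@Ey,d@Xt,d@N),
     "rotneed",(RT*R.inv()).as_rotvec().round(4)); f=st["ft_force"]; print("F along %.1f across %.1f normal %.1f"%(f@Ey,f@Xt,f@N),st["clock"])
E
python3 - <<'E'
from h import *
where(); s=vision.snapshot("wrist"); np.savez("wrist2",**s); save("wrist2",s["img"])
E
```

```text
tcp [470.1  21.6 307.3] q [-0.12 -0.37 -0.66  0.67 -0.    0.  ] tip [553.7  10.8 186.9] along -39.8 across -38.6 height 83.9 rotneed [ 0.0001 -0.0008 -0.0035]
F along -1.3 across -0.8 normal -1.3 4.5333
```

View pics/wrist2.png

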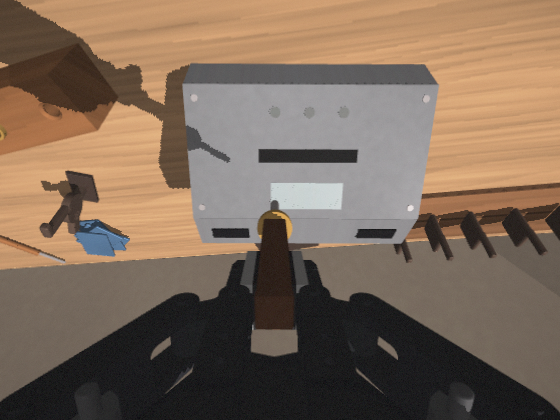

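Wrist view: the probe is held straight, with the tip at about (275,204) and the collar at (275,222). The strip is at (308,156), parallel to the image rows.

```bash
python3 - <<'E'
from h import *
s=dict(np.load("wrist2.npz")); W=cloud(s)*1000; img=s["img"].astype(int)
def loc(p): d=p-S; return np.round([d@Ey,d@Xt,d@N],1)
k=np.zeros(W.shape[:2],bool); k[140:172,245:372]=1; k&=(img.max(-1)<60)&(W[...,2]<125)
P=W[k]; print("strip median",np.median(P,0),loc(np.nanmean(P,0)),"along range",np.percentile((P-S)@Ey,[.5,99.5]),"across",np.percentile((P-S)@Xt,[2,98]))
x0,x1=255,295
H=(W-S)@N
for v in range(198,226,3):
    r=slice(x0,x1); near=H[v,r]>50
    if near.sum()>1: q=W[v,r][near]; print(v,near.sum(),np.round(q.mean(0),1),loc(q.mean(0)),"wid",np.ptp((q-S)@Ey).round(1))
m=np.zeros(H.shape,bool); m[225:335,250:300]=1; m&=H>115
E
```

```text
strip median [574.70431847  47.79223636  96.21805624] [-0.3  0.4  0.5] along range [-59.1137749   58.13964678] across [-6.31018169  7.01020597]
201 7 [545.3  10.8 189.6] [-40.9 -33.4  90.9] wid 5.8
204 9 [540.5  11.4 197.3] [-40.9 -33.9 100. ] wid 7.5
207 9 [534.4  12.2 205.9] [-40.9 -33.8 110.6] wid 7.2
210 10 [503.7  16.3 234.1] [-40.8 -24.6 151.5] wid 7.4
213 22 [502.3  16.1 238. ] [-41.3 -25.7 155.4] wid 15.5
216 28 [503.8  15.9 239.6] [-41.3 -27.9 155.8] wid 20.0
219 31 [504.2  16.2 242.1] [-40.9 -29.6 157.6] wid 22.0
222 33 [502.2  16.5 246.3] [-40.9 -30.3 162.3] wid 23.4
225 35 [500.6  16.7 250.1] [-40.9 -31.1 166.3] wid 24.9
```

Request:
move_arm --steps '[{"hand": 5,"dp": [3.7,-1,-27.5],"rotation": [0,0,0]},{"hand": 5,"dp": [3.7,-1,-27.5],"rotation": [0,0,0]},{"hand": 5,"dp": [3.6,-1,-27.4],"rotation": [0,0,0]},{"hand": 5,"dp": [0,0,0],"rotation": [0,0,0]},{"hand": 5,"dp": [0,0,0],"rotation": [0,0,0]}]'

```text
clock: 5.0
position: [0.4846, 0.0156, 0.2258]
tcp_rot: [0.299, 0.064, 0.952, -0.02]
ft_force: [0.1, -0.0, -0.5]
finger_gap: 0.0153
grip_force: 78.3
```

```bash
python3 -c "
from h import *
where()"
```

```text
tcp [484.6  15.6 225.8] q [-0.13 -0.29 -0.81  0.44 -0.    0.  ] tip [567.9   4.4 105.1] along -44.2 across -3.9 height 8.4 rotneed [-0.0002 -0.0028  0.0019]
F along -0.0 across 0.2 normal -0.4 5.0
```

Request:
move_arm --steps '[{"hand": 5,"dp": [1.5,-0.2,-5.5],"rotation": [0,0,0]},{"hand": 5,"dp": [2.4,-0.4,-5.6],"rotation": [0,0,0]},{"hand": 5,"dp": [0,0,0],"rotation": [0,0,0]},{"hand": 5,"dp": [0,0,0],"rotation": [0,0,0]},{"hand": 5,"dp": [0,0,0],"rotation": [0,0,0]}]'

```text
clock: 5.42
position: [0.4903, 0.0156, 0.2184]
tcp_rot: [0.303, 0.063, 0.951, -0.02]
ft_force: [-2.7, -0.0, 4.9]
finger_gap: 0.0153
grip_force: 79.4
```

```bash
python3 -c "
from h import *
where()"
```

```text
tcp [490.3  15.6 218.4] q [-0.13 -0.27 -0.83  0.4  -0.    0.  ] tip [574.6   4.3  98.5] along -43.4 across -5.6 height -0.9 rotneed [0.0013 0.0061 0.0003]
F along -0.4 across -0.6 normal 5.5 5.4167
```

Request:
move_arm --steps '[{"hand": 5,"dp": [-3,0.4,1],"rotation": [0,0,0]},{"hand": 5,"dp": [-2,0.3,-1.5],"rotation": [0,0,0]},{"hand": 5,"dp": [0,0,-0.5],"rotation": [0,0,0]},{"hand": 5,"dp": [0,0,0],"rotation": [0,0,0]}]'

```text
clock: 5.75
position: [0.4824, 0.017, 0.2134]
tcp_rot: [0.3, 0.063, 0.952, -0.02]
ft_force: [-0.1, 0.9, -0.6]
finger_gap: 0.0152
grip_force: 78.2
```

```bash
python3 -c "
from h import *
where()"
```

```text
tcp [482.4  17.  213.4] q [-0.13 -0.28 -0.84  0.4  -0.    0.  ] tip [565.9   6.   93. ] along -42.9 across 4.8 height -0.3 rotneed [-0.0002 -0.0007 -0.0003]
F along 0.9 across 0.5 normal -0.4 5.75
```

Request:
move_arm --steps '[{"hand": 5,"dp": [2.7,-0.4,-0.6],"rotation": [0,0,0]},{"hand": 5,"dp": [0,0,0],"rotation": [0,0,0]},{"hand": 5,"dp": [0,0,0],"rotation": [0,0,0]}]'

```text
clock: 6.0
position: [0.4858, 0.0167, 0.2143]
tcp_rot: [0.301, 0.063, 0.951, -0.02]
ft_force: [-10.0, 1.3, 11.3]
finger_gap: 0.0152
grip_force: 80.5
```

```bash
python3 -c "
from h import *
where()"
```

```text
tcp [485.8  16.7 214.3] q [-0.13 -0.27 -0.84  0.4   0.    0.  ] tip [569.6   5.7  94.1] along -42.7 across 1.2 height -1.5 rotneed [-0.0001  0.0013 -0.0008]
F along -0.1 across 1.8 normal 15.1 6.0
```

Request:
move_arm --steps '[{"hand": 5,"dp": [-0.3,0,0.4],"rotation": [0,0,0]},{"hand": 5,"dp": [0.26,2,0],"rotation": [0,0,0]},{"hand": 5,"dp": [0.26,2,0],"rotation": [0,0,0]},{"hand": 5,"dp": [0.26,2,0],"rotation": [0,0,0]},{"hand": 5,"dp": [0,0,0],"rotation": [0,0,0]}]'

```text
clock: 6.42
position: [0.4862, 0.021, 0.2145]
tcp_rot: [0.301, 0.064, 0.951, -0.022]
ft_force: [-6.0, -3.5, 6.5]
finger_gap: 0.0151
grip_force: 79.8
```

```bash
python3 -c "
from h import *
where()"
```

```text
tcp [486.2  21.  214.5] q [-0.11 -0.27 -0.83  0.4  -0.02  0.02] tip [569.9   9.1  94.2] along -39.2 across 1.2 height -1.3 rotneed [0.0039 0.0008 0.003 ]
F along -4.2 across 0.7 normal 8.5 6.4167
```

Request:
move_arm --steps '[{"hand": 5,"dp": [0.8,2,0.5],"rotation": [0,0,0]},{"hand": 5,"dp": [0.8,2,0.5],"rotation": [0,0,0]},{"hand": 5,"dp": [0.26,2,0],"rotation": [0,0,0]},{"hand": 5,"dp": [0.26,2,0],"rotation": [0,0,0]},{"hand": 5,"dp": [0,0,0],"rotation": [0,0,0]}]'

```text
clock: 6.83
position: [0.4884, 0.0293, 0.2154]
tcp_rot: [0.301, 0.064, 0.951, -0.022]
ft_force: [-5.6, -1.1, 5.8]
finger_gap: 0.0151
grip_force: 79.4
```

```bash
python3 -c "
from h import *
where()"
```

```text
tcp [488.4  29.3 215.4] q [-0.09 -0.26 -0.83  0.4  -0.03  0.04] tip [572.1  17.7  95.1] along -30.5 across -0.2 height -1.2 rotneed [0.0029 0.0009 0.0023]
F along -1.9 across 1.1 normal 7.9 6.8333
```

Request:
move_arm --steps '[{"hand": 5,"dp": [0.26,2,0],"rotation": [0,0,0]},{"hand": 5,"dp": [0.26,2,0],"rotation": [0,0,0]},{"hand": 5,"dp": [0.26,2,0],"rotation": [0,0,0]},{"hand": 5,"dp": [0.26,2,0],"rotation": [0,0,0]},{"hand": 5,"dp": [0,0,0],"rotation": [0,0,0]}]'

```text
clock: 7.25
position: [0.4896, 0.0376, 0.2155]
tcp_rot: [0.301, 0.063, 0.951, -0.021]
ft_force: [-4.3, -1.3, 5.0]
finger_gap: 0.015
grip_force: 79.3
```

```bash
python3 -c "
from h import *
where()"
```

```text
tcp [489.6  37.6 215.5] q [-0.06 -0.26 -0.82  0.39 -0.04  0.06] tip [573.4  26.   95.3] along -22.0 across -0.4 height -1.2 rotneed [0.0023 0.0014 0.0018]
F along -1.9 across 0.4 normal 6.4 7.25
```

Request:
move_arm --steps '[{"hand": 5,"dp": [0.4,2,-0.2],"rotation": [0,0,0]},{"hand": 5,"dp": [0.4,2,-0.2],"rotation": [0,0,0]},{"hand": 5,"dp": [0.26,2,0],"rotation": [0,0,0]},{"hand": 5,"dp": [0.26,2,0],"rotation": [0,0,0]},{"hand": 5,"dp": [0,0,0],"rotation": [0,0,0]}]'

```text
clock: 7.67
position: [0.491, 0.0443, 0.2155]
tcp_rot: [0.301, 0.064, 0.951, -0.023]
ft_force: [-8.0, -4.9, 7.6]
finger_gap: 0.0148
grip_force: 80.1
```

```bash
python3 -c "
from h import *
where()"
```

```text
tcp [491.   44.3 215.5] q [-0.04 -0.25 -0.82  0.39 -0.06  0.08] tip [574.7  32.3  95.4] along -15.7 across -0.9 height -1.4 rotneed [0.0051 0.0017 0.0043]
F along -5.9 across 1.7 normal 10.4 7.6667
```

Request:
move_arm --steps '[{"hand": 5,"dp": [0.26,2,0],"rotation": [0,0,0]},{"hand": 5,"dp": [0.26,2,0],"rotation": [0,0,0]},{"hand": 5,"dp": [0.26,2,0],"rotation": [0,0,0]},{"hand": 5,"dp": [0.26,2,0],"rotation": [0,0,0]},{"hand": 5,"dp": [0,0,0],"rotation": [0,0,0]}]'

```text
clock: 8.08
position: [0.4921, 0.0524, 0.2157]
tcp_rot: [0.301, 0.064, 0.951, -0.023]
ft_force: [-7.5, -4.0, 8.5]
finger_gap: 0.015
grip_force: 80.0
```

```bash
python3 -c "
from h import *
where()"
```

```text
tcp [492.1  52.4 215.7] q [-0.01 -0.24 -0.81  0.39 -0.07  0.1 ] tip [576.   40.4  95.5] along -7.5 across -1.1 height -1.4 rotneed [0.0049 0.0021 0.0041]
F along -5.0 across 0.7 normal 10.9 8.0833
```

Request:
move_arm --steps '[{"hand": 5,"dp": [0.2,2,0],"rotation": [0,0,0]},{"hand": 5,"dp": [0.26,2,0],"rotation": [0,0,0]},{"hand": 5,"dp": [0.26,2,0],"rotation": [0,0,0]},{"hand": 5,"dp": [0.26,2,0],"rotation": [0,0,0]},{"hand": 5,"dp": [0,0,0],"rotation": [0,0,0]}]'

```text
clock: 8.5
position: [0.4931, 0.0606, 0.2156]
tcp_rot: [0.301, 0.064, 0.951, -0.022]
ft_force: [-6.8, -4.6, 8.5]
finger_gap: 0.0147
grip_force: 79.9
```

```bash
python3 -c "
from h import *
where()"
```

```text
tcp [493.1  60.6 215.6] q [ 0.01 -0.24 -0.81  0.39 -0.09  0.12] tip [577.   48.7  95.5] along 0.9 across -1.0 height -1.3 rotneed [0.0044 0.0022 0.0037]
F along -5.5 across 0.1 normal 10.5 8.5
```

Request:
move_arm --steps '[{"hand": 5,"dp": [0.2,2,0],"rotation": [0,0,0]},{"hand": 5,"dp": [0.26,2,0],"rotation": [0,0,0]},{"hand": 5,"dp": [0.26,2,0],"rotation": [0,0,0]},{"hand": 5,"dp": [0.26,2,0],"rotation": [0,0,0]},{"hand": 5,"dp": [0,0,0],"rotation": [0,0,0]}]'

```text
clock: 8.92
position: [0.4938, 0.0711, 0.2143]
tcp_rot: [0.3, 0.062, 0.952, -0.019]
ft_force: [0.0, 0.9, 1.2]
finger_gap: 0.015
grip_force: 78.5
```

```bash
python3 -c "
from h import *
where()"
```

```text
tcp [493.8  71.1 214.3] q [ 0.04 -0.23 -0.81  0.39 -0.1   0.14] tip [577.5  60.2  93.9] along 12.4 across 0.7 height -2.0 rotneed [-0.0006  0.0004 -0.0012]
F along 0.9 across -0.7 normal 1.1 8.9167
```

The tip dropped: force fell to about zero and the height to -2.0. Pressing in.

Request:
move_arm --steps '[{"hand": 5,"dp": [1.1,-0.15,-1.6],"rotation": [0,0,0]},{"hand": 5,"dp": [1.1,-0.15,-1.6],"rotation": [0,0,0]},{"hand": 5,"dp": [1.1,-0.15,-1.6],"rotation": [0,0,0]},{"hand": 5,"dp": [0,0,0],"rotation": [0,0,0]}]'

```text
clock: 9.25
position: [0.4977, 0.07, 0.2098]
tcp_rot: [0.301, 0.063, 0.951, -0.02]
ft_force: [4.5, -0.4, -0.2]
finger_gap: 0.015
grip_force: 78.3
```

```bash
python3 -c "
from h import *
where()"
```

```text
tcp [497.7  70.  209.8] q [ 0.03 -0.22 -0.81  0.37 -0.09  0.14] tip [581.5  58.9  89.6] along 11.6 across -0.2 height -8.0 rotneed [-0.0001  0.0016 -0.0001]
F along 0.2 across -3.6 normal -2.7 9.25
```

Request:
move_arm --steps '[{"hand": 5,"dp": [1.4,-0.2,-2.1],"rotation": [0,0,0]},{"hand": 5,"dp": [1.4,-0.2,-2.1],"rotation": [0,0,0]},{"hand": 5,"dp": [1.4,-0.2,-2.1],"rotation": [0,0,0]},{"hand": 5,"dp": [1.4,-0.2,-2.1],"rotation": [0,0,0]},{"hand": 5,"dp": [0,0,0],"rotation": [0,0,0]}]'

```text
clock: 9.67
position: [0.5032, 0.0691, 0.2012]
tcp_rot: [0.301, 0.063, 0.951, -0.02]
ft_force: [6.6, -1.1, -0.5]
finger_gap: 0.0149
grip_force: 78.2
```

```bash
python3 -c "
from h import *
where()"
```

```text
tcp [503.2  69.1 201.2] q [ 0.03 -0.2  -0.82  0.34 -0.09  0.13] tip [586.9  58.   80.9] along 11.4 across 0.3 height -18.2 rotneed [-0.      0.0012  0.0001]
F along -0.2 across -5.1 normal -4.3 9.6667
```

Request:
move_arm --steps '[{"hand": 5,"dp": [1.6,-0.2,-1.9],"rotation": [0,0,0]},{"hand": 5,"dp": [1.6,-0.2,-1.9],"rotation": [0,0,0]},{"hand": 5,"dp": [1.6,-0.2,-1.9],"rotation": [0,0,0]},{"hand": 5,"dp": [1.5,-0.2,-1.9],"rotation": [0,0,0]},{"hand": 5,"dp": [1.4,-0.2,-2.0],"rotation": [0,0,0]}]'

```text
clock: 10.08
position: [0.5105, 0.0683, 0.1922]
tcp_rot: [0.301, 0.063, 0.951, -0.02]
ft_force: [-16.9, 2.0, 28.3]
finger_gap: 0.0149
grip_force: 82.7
```

```bash
python3 -c "
from h import *
where()"
```

```text
tcp [510.5  68.3 192.2] q [ 0.03 -0.17 -0.82  0.31 -0.09  0.13] tip [594.4  57.2  72. ] along 11.7 across -0.7 height -29.8 rotneed [ 0.0001  0.0015 -0.0003]
F along -0.2 across -2.3 normal 32.9 10.0833
```

Request:
move_arm --steps '[{"hand": 5,"dp": [0,0,0],"rotation": [0,0,0]},{"hand": 5,"dp": [0,0,0],"rotation": [0,0,0]}]'

```text
clock: 10.25
position: [0.5103, 0.0684, 0.1924]
tcp_rot: [0.301, 0.063, 0.951, -0.02]
ft_force: [-5.5, 0.1, 12.0]
finger_gap: 0.015
grip_force: 80.4
```

```bash
python3 - <<'E'
from h import *
where()
for n in("scene","side"):
    s=vision.snapshot(n); W=cloud(s); z=W[...,2]; m=(np.hypot(W[...,0]-.669,W[...,1]-.0355)<.015)&(z>.12)&(z<.2)
    P=W[m]; print(n,m.sum(),"z",np.percentile(P[:,2],[5,50,95,100]).round(4) if len(P) else None)
E
```

```text
tcp [510.3  68.4 192.4] q [ 0.03 -0.17 -0.82  0.31 -0.09  0.13] tip [594.2  57.3  72.1] along 11.7 across -0.6 height -29.6 rotneed [ 0.0001  0.0014 -0.0004]
F along -0.6 across -2.5 normal 13.0 10.25
scene 115 z [0.1386 0.1423 0.1562 0.158 ]
side 62 z [0.1415 0.1456 0.1596 0.163 ]
```

Flag top reads 158 mm (142 + 16), so the pin is fully home. Withdrawing square to the slope.

Request:
move_arm --steps '[{"hand": 5,"dp": [-5.7,0.75,8.2],"rotation": [0,0,0]},{"hand": 5,"dp": [-8.5,1.1,12.3],"rotation": [0,0,0]},{"hand": 5,"dp": [-11.4,1.5,16.4],"rotation": [0,0,0]},{"hand": 5,"dp": [-17,2.3,24.6],"rotation": [0,0,0]},{"hand": 5,"dp": [0,0,38],"rotation": [0,0,0]}]'

```text
clock: 10.77
position: [0.4598, 0.0741, 0.2832]
tcp_rot: [0.292, 0.062, 0.954, -0.02]
ft_force: [0.5, 0.1, -0.9]
finger_gap: 0.0148
grip_force: 78.4
```

Request:
move_arm --steps '[{"hand": 5,"dp": [3,-20,18],"rotation": [0.0134,0.101,0]},{"hand": 5,"dp": [4,-36,0],"rotation": [0.0134,0.101,0]},{"hand": 5,"dp": [4,-36,0],"rotation": [0.0134,0.101,0]},{"hand": 5,"dp": [4,-36,0],"rotation": [0.0134,0.101,0]},{"hand": 5,"dp": [4,-36,0],"rotation": [0.0134,0.101,0]}]'

```text
clock: 11.18
position: [0.4846, -0.091, 0.3084]
tcp_rot: [0.047, 0.066, 0.997, -0.002]
ft_force: [1.0, 0.7, -0.5]
finger_gap: 0.0149
grip_force: 78.4
```

Request:
move_arm --steps '[{"hand": 5,"dp": [4,-36,0],"rotation": [0.0134,0.101,0]},{"hand": 5,"dp": [2,-36,0],"rotation": [0,0,0.11]},{"hand": 5,"dp": [2,-36,0],"rotation": [0,0,0.11]},{"hand": 5,"dp": [1,-30,0],"rotation": [0,0,0]},{"hand": 5,"dp": [0,0,0],"rotation": [0,0,0]}]'

```text
clock: 11.6
position: [0.4943, -0.2324, 0.3053]
tcp_rot: [-0.003, -0.041, 0.999, 0.001]
ft_force: [0.4, -0.2, -0.3]
finger_gap: 0.0148
grip_force: 78.5
```

Request:
move_arm --steps '[{"hand": 5,"dp": [0,0,0],"rotation": [0,0,0]},{"hand": 5,"dp": [0,0,0],"rotation": [0,0,0]}]'

```text
clock: 11.77
position: [0.4942, -0.227, 0.3074]
tcp_rot: [-0.002, -0.044, 0.999, 0.002]
ft_force: [-0.6, 0.7, -0.9]
finger_gap: 0.015
grip_force: 78.5
```

```bash
python3 - <<'E'
from h import *
st=robot.state(); R=rot(st["tcp_rot"]); print(st["position"],"rotneed",(rot([0,-.044,.999,0])*R.inv()).as_rotvec(),st["ft_force"],st["clock"])
s=vision.snapshot("wrist"); np.savez("wrist3",**s); save("wrist3",s["img"]); W=cloud(s); z=W[...,2]
for n in("scene","side"):
    s=vision.snapshot(n); W=cloud(s); z=W[...,2]; m=(np.hypot(W[...,0]-.669,W[...,1]-.0355)<.015)&(z>.12)&(z<.2)
    print(n,"flag",np.percentile(W[m][:,2],[50,95]).round(4) if m.any() else None)
E
```

```text
[ 0.49424473 -0.22701113  0.30740225] rotneed [-0.00328259 -0.003777    0.00042008] [-0.58356408  0.66851827 -0.86229609] 11.7667
scene flag [0.1419 0.1518]
side flag [0.1461 0.1586]
```

View pics/wrist3.png

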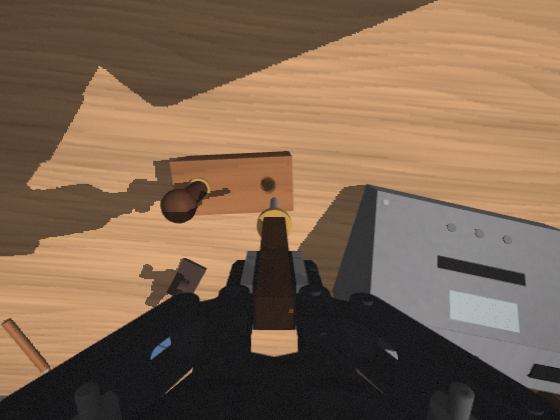

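Wrist view: the hole at (267,184) is empty and the probe's tip hangs at about (273,200), close to over it. The tamper and birds are unmoved.

```bash
python3 - <<'E'
from h import *
s=dict(np.load("wrist3.npz")); W=cloud(s)*1000; img=s["img"].astype(int)
k=np.zeros(W.shape[:2],bool); k[172:197,252:284]=1
g=img.max(-1); hk=k&(g<65)&(W[...,2]<110); v,u=np.nonzero(hk); print("hole px",u.mean(),v.mean(),hk.sum())
# hole centre: intersect pixel ray with z=75
C=-np.array(s["R"]).T@s["t"]*1000
ud=cv2.undistortPoints(np.array([[[u.mean(),v.mean()]]]),np.array([[s["fx"],0,s["cx"]],[0,s["fy"],s["cy"]],[0,0,1.]]),np.array([s["k1"],0,0,0.]))[0,0]
d=np.array(s["R"]).T@np.array([ud[0],ud[1],1]); print("hole",C+d*(75-C[2])/d[2])
for y in range(196,240,4):
    n=W[y,255:295,2]>150
    if n.any(): q=W[y,255:295][n]; print(y,n.sum(),q.mean(0).round(1),np.ptp(q[:,1]).round(1))
B=W[150:216,168:296].reshape(-1,3); B=B[abs(B[:,2]-75)<4]; print("block",cv2.minAreaRect(B[:,:2].astype(np.float32)))
w=dict(np.load("wrist2.npz"))
s=vision.snapshot("scene"); Z=cloud(s); m=(np.hypot(Z[...,0]-.669,Z[...,1]-.0355)<.015)&(Z[...,2]>.15)&(Z[...,2]<.2); print("flag px",m.sum(),Z[m][:,2].max() if m.any() else 0)
E
```

```text
hole px 267.10526315789474 184.57894736842104 57
hole [ 491.26105817 -236.18971695   75.        ]
200 8 [ 485.9 -228.6  173.1] 6.5
204 6 [ 486.1 -228.   186.6] 5.4
208 12 [ 478.  -229.4  228.5] 8.1
212 24 [ 479.9 -229.2  232.4] 16.8
216 30 [ 482.9 -228.9  232.6] 21.1
220 34 [ 484.1 -228.8  238.2] 24.0
224 35 [ 485.1 -228.4  243.9] 24.8
228 34 [ 486.  -228.7  249.6] 24.2
232 32 [ 485.9 -228.7  257.5] 22.8
236 28 [ 485.  -228.8  267.2] 20.0
block ((497.6773376464844, -279.63775634765625), (70.3605728149414, 150.38824462890625), 7.666873455047607)
flag px 5 0.156771585810831
```

Request:
move_arm --steps '[{"hand": 5,"dp": [0.5,-9,0],"rotation": [0,0,0]},{"hand": 5,"dp": [0,0,-30],"rotation": [0,0,0]},{"hand": 5,"dp": [0,0,-30],"rotation": [0,0,0]},{"hand": 5,"dp": [0,0,-10],"rotation": [0,0,0]},{"hand": 5,"dp": [0,0,0],"rotation": [0,0,0]}]'

```text
clock: 12.38
position: [0.4944, -0.2359, 0.2363]
tcp_rot: [-0.002, -0.044, 0.999, 0.002]
ft_force: [-0.5, 0.6, -0.6]
finger_gap: 0.0147
grip_force: 78.5
```

```bash
python3 - <<'E'
from h import *
st=robot.state(); R=rot(st["tcp_rot"]); print(st["position"],"tip",st["position"]+.147*R.as_matrix()[:,2],"rotneed",(rot([0,-.044,.999,0])*R.inv()).as_rotvec(),st["ft_force"],st["clock"])
s=vision.snapshot("wrist"); save("wrist4",cv2.resize(s["img"][150:260,180:340],None,fx=4,fy=4))
W=cloud(s)*1000
for y in range(190,240,4):
    n=W[y,255:295,2]>82
    if n.any(): q=W[y,255:295][n]; print(y,n.sum(),q.mean(0).round(1),np.ptp(q[:,1]).round(1))
E
```

```text
[ 0.49436608 -0.23592909  0.23625397] tip [ 0.4936534  -0.23545281  0.08925647] rotneed [-0.0032415  -0.00484715 -0.00061021] [-0.4525374   0.63737012 -0.59177522] 12.3833
198 6 [ 485.5 -237.6   95.8] 4.7
202 8 [ 486.  -237.6  108.9] 6.4
206 7 [ 486.5 -237.4  120.8] 6.1
210 20 [ 478.7 -238.2  160.4] 14.0
214 28 [ 481.5 -238.   161.3] 19.9
218 32 [ 483.5 -237.8  164.5] 22.5
222 34 [ 484.7 -237.7  169.8] 24.0
226 36 [ 485.8 -237.6  175.2] 25.6
230 34 [ 486.7 -237.6  180.9] 24.2
234 30 [ 485.7 -237.7  191. ] 21.3
238 26 [ 484.1 -237.8  201.9] 14.8
```

View pics/wrist4.png

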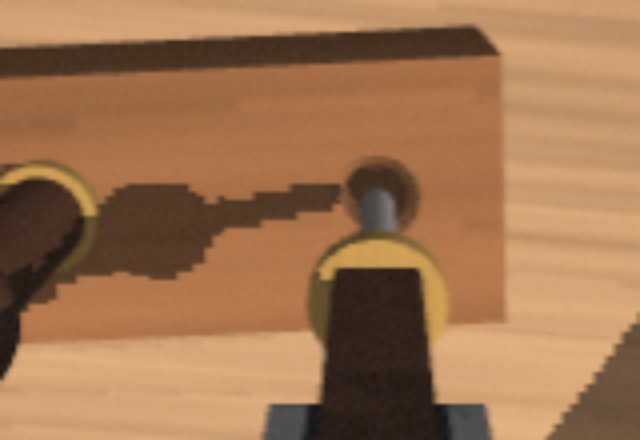

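The stem is at crop (378,205), about 1 mm off the hole centre at (382,195). Lowering.

Request:
move_arm --steps '[{"hand": 5,"dp": [1.3,0.7,-10],"rotation": [0,0,0]},{"hand": 5,"dp": [0,0,-25],"rotation": [0,0,0]},{"hand": 5,"dp": [0,0,-25],"rotation": [0,0,0]},{"hand": 5,"dp": [0,0,-14],"rotation": [0,0,0]},{"hand": 5,"dp": [0,0,0],"rotation": [0,0,0]}]'

```text
clock: 12.85
position: [0.4964, -0.2357, 0.1629]
tcp_rot: [-0.001, -0.044, 0.999, 0.001]
ft_force: [-0.3, -0.1, -0.6]
finger_gap: 0.0149
grip_force: 78.5
```

Request:
move_arm --steps '[{"hand": 5,"dp": [0,0,-4],"rotation": [0,0,0]},{"hand": 5,"dp": [0,0,-4],"rotation": [0,0,0]},{"hand": 5,"dp": [0,0,0],"rotation": [0,0,0]},{"hand": 5,"dp": [0,0,0],"rotation": [0,0,0]}]'

```text
clock: 13.18
position: [0.4979, -0.2368, 0.158]
tcp_rot: [0.001, -0.044, 0.999, -0.001]
ft_force: [0.5, -0.6, -0.1]
finger_gap: 0.0153
grip_force: 78.5
```

Request:
move_arm --steps '[{"hand": 5,"dp": [0,0,-2],"rotation": [0,0,0]},{"hand": 5,"dp": [0,0,-2],"rotation": [0,0,0]},{"hand": 5,"dp": [0,0,0],"rotation": [0,0,0]},{"hand": 5,"dp": [0,0,0],"rotation": [0,0,0]}]'

```text
clock: 13.52
position: [0.4981, -0.2369, 0.1559]
tcp_rot: [0.002, -0.044, 0.999, -0.001]
ft_force: [-3.1, 3.2, 13.7]
finger_gap: 0.0153
grip_force: 80.5
```

```bash
python3 - <<'E'
from h import *
st=robot.state(); print(st["position"],st["ft_force"],st["ft_torque"],st["clock"])
s=vision.snapshot("wrist"); W=cloud(s)*1000
for y in range(198,236,4):
    n=W[y,255:295,2]>79
    if n.any(): q=W[y,255:295][n]; print(y,n.sum(),q.mean(0).round(1),np.ptp(q[:,1]).round(1))
E
```

```text
[ 0.49813672 -0.23692657  0.1559208 ] [-3.09720776  3.1726343  13.72855304] [0.51812    0.76516569 0.03365497] 13.5167
210 15 [ 482.7 -239.3   81. ] 10.1
214 26 [ 485.7 -239.4   81.3] 18.1
218 31 [ 487.8 -239.4   84.2] 22.6
222 35 [ 488.9 -238.7   89.6] 24.9
226 34 [ 489.9 -238.5   95.1] 24.9
230 34 [ 490.5 -238.9  101.5] 24.2
234 31 [ 490.1 -238.5  109.8] 22.2
```

Request:
move_arm --steps '[{"hand": 5,"dp": [-1.5,0,3],"rotation": [0,0,0]},{"hand": 45,"dp": [0,0,0],"rotation": [0,0,0]},{"hand": 45,"dp": [0,0,0],"rotation": [0,0,0]},{"hand": 45,"dp": [0,0,0],"rotation": [0,0,0]},{"hand": 45,"dp": [0,0,0],"rotation": [0,0,0]}]'

```text
clock: 13.98
position: [0.4957, -0.2364, 0.1556]
tcp_rot: [-0.0, -0.044, 0.999, 0.0]
ft_force: [-0.7, 0.3, 0.3]
finger_gap: 0.0447
grip_force: 0.0
```

Request:
move_arm --steps '[{"hand": 45,"dp": [0,0,15],"rotation": [0,0,0]},{"hand": 45,"dp": [0,0,30],"rotation": [0,0,0]},{"hand": 45,"dp": [0,0,35],"rotation": [0,0,0]},{"hand": 45,"dp": [0,0,35],"rotation": [0,0,0]},{"hand": 45,"dp": [0,0,20],"rotation": [0,0,0]}]'

```text
clock: 14.4
position: [0.4965, -0.2368, 0.2945]
tcp_rot: [0.002, -0.044, 0.999, -0.001]
ft_force: [-0.0, -0.8, -0.2]
finger_gap: 0.0449
grip_force: 0.0
```

Request:
move_arm --steps '[{"hand": 45,"dp": [-15,20,0],"rotation": [0,0,0]},{"hand": 45,"dp": [-25,30,0],"rotation": [0,0,0]},{"hand": 45,"dp": [-15,30,0],"rotation": [0,0,0]},{"hand": 45,"dp": [0,0,0],"rotation": [0,0,0]},{"hand": 45,"dp": [0,0,0],"rotation": [0,0,0]}]'

```text
clock: 14.82
position: [0.4402, -0.1553, 0.2912]
tcp_rot: [0.0, -0.045, 0.999, -0.0]
ft_force: [0.4, -0.8, 0.2]
finger_gap: 0.045
grip_force: 0.0
```

```bash
python3 - <<'E'
from h import *
s=vision.snapshot("wrist"); np.savez("wrist5",**s); save("wrist5",s["img"]); W=cloud(s)
q=W[(abs(W[...,2]-.1805)<.004)&(np.hypot(W[...,0]-.4917,W[...,1]+.237)<.03)]; print("handle top",len(q),q.mean(0) if len(q) else 0,q[:,2].max() if len(q) else 0)
s=vision.snapshot("scene"); Z=cloud(s); m=(np.hypot(Z[...,0]-.669,Z[...,1]-.0355)<.015)&(Z[...,2]>.15)&(Z[...,2]<.2); print("flag px",m.sum(),Z[m][:,2].max() if m.any() else 0)
st=robot.state();print(st["clock"],st["position"],st["ft_force"])
E
```

```text
handle top 329 [ 0.49170343 -0.23771333  0.18063386] 0.1828883635089351
flag px 21 0.15922433174442369
14.9167 [ 0.44133866 -0.15679804  0.29101105] [ 0.20268406  0.23019828 -0.0932735 ]
```

View pics/wrist5.png

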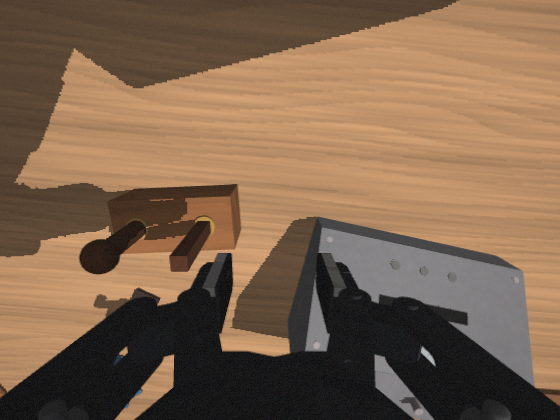

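The probe stands seated in its own hole at (200,225), its handle top 180.6 mm high and within 1 mm of where it started. The flag is up, the tamper is undisturbed and the gripper is clear.

```bash
python3 -c "
from plant import robot
print(robot.hand_in())"
```

```text
the job is handed in; nothing more can be done
None
```

The reset pin is fully home (indicator flag up about 16 mm), the probe is back upright and fully down in its own block hole, nothing else was seen to move, and the job is handed in at about 15 s; the hand-in returned no verdict.

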